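# Gauge a core sample tube and present it slanted

### The arm

A 6-joint arm with a two-finger parallel gripper is mounted at the origin on the work surface; the furniture and walls round the work are solid. World frame = base frame: x ahead of the robot, y to its left, z up, the work surface at z = 0. Lengths are in mm, angles in rad, forces in N, time in s.
With the tool pointing down it reaches from about 350 to 975 mm from the base axis. Payload 7.1 kg.
Tool frame: the origin (TCP) lies on the centre line of the jaws, within the pads' length; the fingertips stand 14 mm ahead of it and the grasp point (between the pads) lies 5 mm behind it; x points along the fingers, z is the direction in which the jaws open and shut, and the axes are right-handed (so a half turn about x gives the same grasp; the last joint's range is limited). The gripper opens to 88 mm and grips with 3 to 60 N. Pads are 20 mm wide; open, the fingers measure 115 mm over their backs; the gripper's body (75 mm by 178 mm) begins 61 mm behind the grasp point.
Start: joints at [-1.296, 0.423, 1.63, -0, 1.089, -0.019], TCP at [181.013, -598.197, 236.675] pointing down, gripper open.
Joint ranges: [-3, 3], [-0.9, 2.11], [0.09, 2.58], [-1.31, 4.45], [0.11, 2.69], [-2.54, 2.54]. Speed limits (rad/s): [2.39, 2.39, 3.01, 3.14, 3.14, 3.14].

### API

Orientations are given as a rotation vector (axis times angle).
In Python, from workcell import ctrl gives the robot as it stands.
- The arm moves only by the tool servo_tool, never from a script. Its argument "plan" is a list that holds one entry, the list of rows, each a list of 7 numbers: the shift along the tool's x, y, z in cm, then the turn, a rotation vector about the tool's x, y, z in rad, then the finger opening in cm, from 0 to 8.78. A call has 1 to 8 rows; each row is the pose to reach, as a shift and turn from the pose commanded when the call began, along the tool's axes at that moment; what a row does not reach only later rows make up. A row lasts 1/12 s, in which the tool goes at most 41.7 mm and 7.16 degrees, less where a joint would pass 70% of its speed; a pose out of reach is approached as far as the arm can. A call with a gripper value outside its range is refused whole. The fingers move at their own pace and stop on an object; the grip force is fixed at half the most. Time passes only in rows, so rows that repeat a pose let the fingers close. It gives the time, the measured TCP pose, the force and the opening at its end, in the units of the state.
- ctrl.get_obs(): the state, without advancing time (a new reading comes with each control period).
- ctrl.get_image(name): name is "scene" or "top"; returns the picture (400x640x3 uint8, red, green, blue); there is no depth.
- ctrl.calibration(name): a dict with "K" (3x3 intrinsics, pixels), "view" (4x4, takes a point from world to camera coordinates). Camera axes: x right, y up, looking along -z (the intrinsics and any distortion apply to the point x, -y, -z); pixel columns grow to the right and rows downward; lengths in mm; the calibration is good to about 2 mm. A picture is of the moment at which its call begins. calibration takes no time and is no camera call.
- ctrl.close_job(): hands the job in, once; it reports no verdict.
The state is a dict: "t": time; "qpos": joint angles; "qvel": joint speeds; "joint_torque": joint torques, N m; "ee_pos": TCP position; "orientation": TCP orientation; "ft_force": force on the tool from outside, world axes, zero at the start; "moment": the same for the moment, N m; "width": finger opening in mm.
Only numpy, scipy, OpenCV 4.12 (cv2) and the standard library are available. Lean on these libraries where they do the work, as an engineer would, in place of code of your own. Each camera call takes 0.05 s, during which the arm holds its last target.

### The job

Draw the red-capped sample tube out of the blue rack, try it for size by lowering it fully home into the bore of the aluminium gauge block without letting go of it, and draw it out again. Then lean the tube over to about 45 degrees from upright, cap end up, and finish holding it still like that in the gripper, lifted so that all of it is well over 10 cm above the bench and clear of the rack and the gauge. Leave the other two tubes, the beaker, the dropper bottle and the petri dish where they are.

Things in the scene. Friction and masses are not known exactly. Their poses are not given: they have to be found in the camera images.
- rack: blue plastic block on a thin black foot plate, fixed to the bench, 50 x 160 x 52 mm (foot plate 66 x 176 x 6 mm). Origin: centre of its underside on the bench; z up. Three round upright holes of 19 mm lie in a row along its y axis at y = -50, 0 and +50 mm, 40 mm deep, so the tubes stand on hole floors 12 mm above the bench and 95 mm of each tube stands out of the block
- red_tube: the red-capped sample tube itself (the whole loose thing). Origin: lowest point of its round bottom; z along its axis towards the cap
- red_tube_mid (a point): a clear straight sample tube with a round bottom and a knurled screw cap, standing in one of the three holes of the rack. 135 mm long: body 17 mm in diameter, cap 22 mm in diameter on the top 30 mm; 45 g or so, rigid; the cap does not come off. This one has a red cap. Point: on its axis half-way along, 67.5 mm from either end; z axis along the tube towards the cap. The cap's middle lies 52.5 mm further along +z
- red_tube_foot (a point): lowest point of the red-capped tube's round bottom, on its axis; z axis along the tube towards the cap
- white_tube_mid (a point): a clear straight sample tube with a round bottom and a knurled screw cap, standing in one of the three holes of the rack. 135 mm long: body 17 mm in diameter, cap 22 mm in diameter on the top 30 mm; 45 g or so, rigid; the cap does not come off. This one has a white cap and is left alone. Point: half-way along its axis
- green_tube_mid (a point): a clear straight sample tube with a round bottom and a knurled screw cap, standing in one of the three holes of the rack. 135 mm long: body 17 mm in diameter, cap 22 mm in diameter on the top 30 mm; 45 g or so, rigid; the cap does not come off. This one has a green cap and is left alone. Point: half-way along its axis
- gauge: aluminium gauge block, 60 x 60 x 52 mm, on a dark steel foot plate 90 x 70 x 8 mm with four small screws, fixed to the bench. Origin: centre of its underside on the bench; z up. In the middle of its top face is one upright round bore, 20 mm in diameter with a 3 mm bevel at the mouth, 40 mm deep, closed at the bottom
- gauge_seat (a point): centre of the flat floor of the gauge's bore, 12 mm above the bench; the mouth is 40 mm above it. z up
- beaker_2_mid (a point): small empty beaker, 55 mm wide, 62 mm tall, standing on the bench; bystander. Point: its centre, half-way up
- dropper_bottle_2_mid (a point): white dropper bottle with a red dropper top, 33 mm wide, 104 mm tall, standing on the bench; bystander. Point: its centre, half-way up
- petri_dish_1_mid (a point): closed petri dish, 61 mm wide, 16 mm tall, lying on the bench; bystander. Point: its centre
There are look-alikes about, which are no part of the job. There is more than one size of the rack; the one meant has the size given above.

How it is judged:
By the outcome, as a careful person would: the job done as asked, in the order asked, and still so for the second after the job is handed in, while the arm keeps its last pose, push and grip.
It also fails if it takes over 51 s, if anything falls off the work surface, if the arm or the gripper's body presses on something with over 40 N, if the wrist force passes 120 N, or if a joint passes its speed limit or range.

## Working session

There is one attempt and no reset: what is moved stays moved. The work goes in short steps, Python scripts to look and compute and a tool call to move; the robot and the scene stay as the last step left them, time stands still between calls to the robot, and variables do not carry over. Pictures are saved under pics/ and viewed, and the job is handed in when it is done.

Besides the shell and the picture viewer there is one more tool, called after "Request:" as name([rows], argument=value, ...), one row to a line, values as JSON. servo_tool: Moves the arm, as the interface text tells. Its arguments: {"type":"object","properties":{"plan":{"type":"array","items":{"type":"array","items":{"type":"array","items":{"type":"number"}}}}},"required":["plan"]}

```bash
mkdir -p pics; ls
python3 - <<'E'
from workcell import ctrl
import cv2
o=ctrl.get_obs(); print(o)
for n in("scene","top"):
    im=ctrl.get_image(n); cv2.imwrite(f"pics/{n}0.png",im[:,:,::-1]); c=ctrl.calibration(n); print(n,{k:(v.tolist() if hasattr(v,'tolist') else v) for k,v in c.items()})
E
```

```text
pics
{'t': 0.0, 'qpos': array([-1.29598489e+00,  4.23844760e-01,  1.63071349e+00, -3.62430615e-06,
        1.08859625e+00, -1.90089123e-02]), 'qvel': array([ 0.00072955, -0.00013933, -0.00010462, -0.00197832,  0.00047365,
       -0.00137654]), 'joint_torque': array([ 7.89838959e-04, -5.44616318e+01, -2.73659581e+01,  6.43986580e-02,
        2.27819884e-02, -1.35040632e-04]), 'ee_pos': array([ 180.87563665, -597.67917116,  235.89000949]), 'orientation': array([ 0.99105117,  1.3352607 , -0.98946943]), 'ft_force': array([-0.3913612 ,  0.30117512, -0.18134765]), 'moment': array([-0.03674825, -0.01695185, -0.02986254]), 'width': 88.30525286225856}
scene {'K': [[498.77613307178257, 0.0, 329.4650277855371], [0.0, 498.77613307178257, 198.54026111799428], [0.0, 0.0, 1.0]], 'view': [[-0.6230078406325049, -0.7822151031822933, -0.000873420824968106, 331.5359039332523], [0.4482911061332474, -0.3579632728138896, 0.8190832555230257, -265.7865526020757], [-0.6410119458108817, 0.5099037435338979, 0.5736739994612481, -943.9007043785732], [0.0, 0.0, 0.0, 1.0]]}
top {'K': [[364.6820158311649, 0.0, 321.4636828818004], [0.0, 364.6820158311649, 200.29143337296347], [0.0, 0.0, 1.0]], 'view': [[0.004659066199879325, -0.9999869849555, -0.0020791877629148248, 27.075707123428835], [0.9988498648336522, 0.004554526180520455, 0.04773053334151148, -498.138901263292], [-0.047720442411395635, -0.002299176130544907, 0.998858084597197, -900.4931794687051], [0.0, 0.0, 0.0, 1.0]]}
```

View pics/scene0.png

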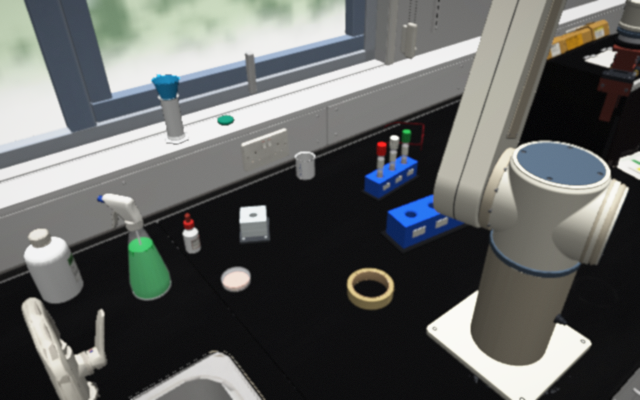

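View pics/top0.png

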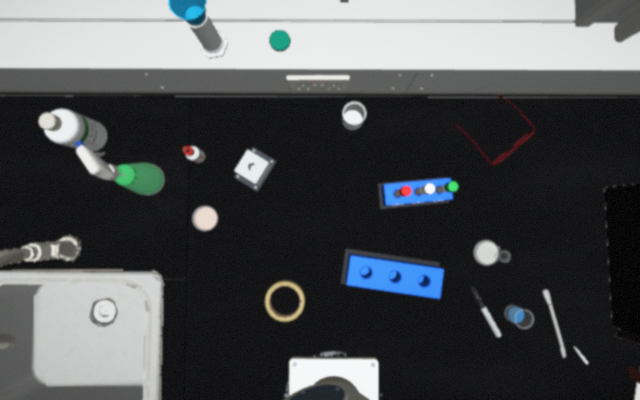

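The scene picture shows the red cap at (381,147), with white (394,140) and green (406,134) beside it in the small blue rack; the top picture has the caps at (405,190), (430,188) and (453,187). These could be mistaken for the things I want:
- **Red cap:** the dropper bottle's red top, scene (187,218) and top (187,150).
- **Rack:** the bigger empty blue rack, scene (425,220) and top (393,275).
- **Gauge:** the white and grey block at scene (254,222) and top (254,167) is the only candidate.

I choose the red cap in the small rack. Next I check it in a close crop and measure.

```bash
cat > h.py <<'E'
import numpy as np, cv2
from workcell import ctrl
def cal(n):
    c=ctrl.calibration(n); return np.array(c["K"]),np.array(c["view"])
def ray(n,uv):
    K,V=cal(n); d=np.array([(uv[0]-K[0,2])/K[0,0],-(uv[1]-K[1,2])/K[1,1],-1.]); R=V[:3,:3]
    o=-R.T@V[:3,3]; d=R.T@d; return o,d/np.linalg.norm(d)
def plane(n,uv,z):
    o,d=ray(n,uv); return o+d*(z-o[2])/d[2]
def tri(a,b):
    o1,d1=ray("scene",a); o2,d2=ray("top",b)
    s=np.linalg.lstsq(np.c_[d1,-d2],o2-o1,rcond=None)[0]
    p,q=o1+s[0]*d1,o2+s[1]*d2; return (p+q)/2,np.linalg.norm(p-q)
def proj(n,p):
    K,V=cal(n); c=V[:3,:3]@np.asarray(p,float)+V[:3,3]; return np.array([K[0,0]*c[0]/-c[2]+K[0,2],K[1,1]*-c[1]/-c[2]+K[1,2]])
def colmask(im,h):
    hsv=cv2.cvtColor(im,cv2.COLOR_RGB2HSV)
    return cv2.inRange((hsv if h!='red' else np.dstack([(hsv[...,0].astype(int)+90)%180,hsv[...,1],hsv[...,2]]).astype(np.uint8)),*{'red':((80,140,80),(100,255,255)),'green':((45,120,60),(80,255,255)),'blue':((100,120,60),(125,255,255))}[h])
def blobs(m,amin=8):
    n,l,s,c=cv2.connectedComponentsWithStats(m)
    return [(np.round(c[i],1).tolist(),s[i].tolist()) for i in range(1,n) if s[i,4]>=amin]
E
python3 - <<'E'
from h import *
S=cv2.imread('pics/scene0.png')[:,:,::-1].copy();T=cv2.imread('pics/top0.png')[:,:,::-1].copy()
for h in('red','green','blue'):
    print(h,'S',blobs(colmask(S,h)),'\n   T',blobs(colmask(T,h)))
def crop(im,x,y,w,hh,f): return cv2.resize(im[y:y+hh,x:x+w],None,fx=f,fy=f,interpolation=cv2.INTER_CUBIC)
a=np.hstack([crop(S,355,120,80,80,5),crop(T,375,160,80,80,5)]); b=np.hstack([crop(S,225,190,60,60,5)[:280],crop(T,224,137,60,60,5)[:280]])
cv2.imwrite('pics/c1.png',a[:,:,::-1]);cv2.imwrite('pics/c2.png',b[:,:,::-1])
E
```

```text
red S [([617.2, 46.8], [614, 45, 9, 4, 21]), ([636.5, 50.4], [633, 50, 7, 2, 11]), ([381.1, 147.9], [377, 141, 10, 15, 130]), ([186.9, 215.1], [185, 213, 5, 5, 22]), ([188.2, 223.4], [183, 219, 11, 10, 89])] 
   T [([521.9, 139.7], [515, 136, 15, 10, 25]), ([187.0, 149.9], [182, 145, 11, 10, 75]), ([502.5, 156.6], [494, 150, 18, 14, 42]), ([405.0, 190.7], [400, 187, 11, 9, 75])]
green S [([405.8, 134.9], [402, 129, 9, 13, 106]), ([146.5, 268.6], [128, 238, 41, 60, 1812])] 
   T [([138.7, 177.1], [116, 163, 45, 30, 1005]), ([452.4, 186.1], [445, 180, 14, 13, 120])]
blue S [([166.6, 86.7], [152, 75, 28, 25, 433]), ([389.4, 176.7], [364, 155, 54, 43, 1120]), ([415.7, 221.3], [386, 194, 78, 55, 2078]), ([99.7, 198.5], [98, 196, 5, 6, 21])] 
   T [([78.3, 142.8], [75, 140, 8, 7, 31]), ([415.1, 191.6], [381, 177, 73, 29, 1218]), ([394.7, 276.4], [345, 254, 100, 46, 3273]), ([519.6, 316.4], [515, 311, 10, 12, 87])]
```

View pics/c1.png

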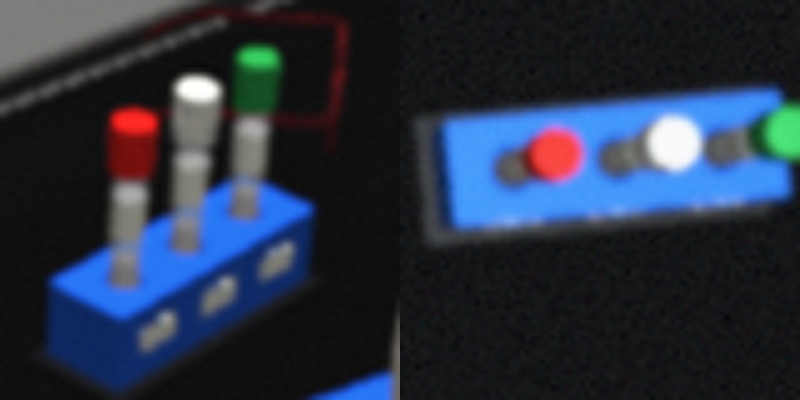

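View pics/c2.png

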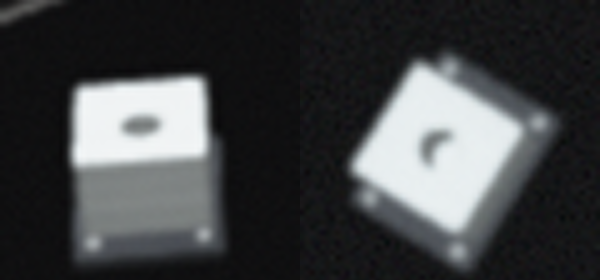

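The crops confirm it. The small rack stands on a thin black foot plate with labels, and the red tube is its left-hand tube (scene cap top near (381,144), top (405,190)). The gauge is the aluminium block on a dark foot with a bore in its top, near scene (253,214) and top (251,166).

Run:
```python
from h import *
S=cv2.imread('pics/scene0.png')[:,:,::-1].copy();T=cv2.imread('pics/top0.png')[:,:,::-1].copy()
f=8
def up(im,x,y,w,h): return cv2.resize(im[y:y+h,x:x+w],None,fx=f,fy=f,interpolation=cv2.INTER_CUBIC)
def src(p,x,y): return (np.asarray(p)+.5)/f-.5+[x,y]
def big(m): return max(cv2.findContours(m,cv2.RETR_EXTERNAL,cv2.CHAIN_APPROX_NONE)[0],key=cv2.contourArea)
# red cap top
P={}
for n,im,(x,y,w,h),thr in(("scene",S,(370,132,24,30),200),("top",T,(394,180,24,22),150)):
    u=up(im,x,y,w,h); r=u[...,0].astype(int); m=((r>thr)&(r-u[...,2]>80)).astype(np.uint8)
    e=cv2.fitEllipse(big(m)); P[n]=src(e[0],x,y); print(n,P[n],np.array(e[1])/f)
print('captop',tri(P["scene"],P["top"]), plane("top",P["top"],147),plane("scene",P["scene"],147))
# gauge top
Q={}
for n,im,(x,y,w,h),thr in(("scene",S,(232,198,44,32),185),("top",T,(226,140,54,56),170)):
    u=up(im,x,y,w,h); g=cv2.cvtColor(u,cv2.COLOR_RGB2GRAY); c=big((g>thr).astype(np.uint8))
    q=cv2.approxPolyDP(cv2.convexHull(c),.05*cv2.arcLength(c,True),True).reshape(-1,2)
    rr=cv2.minAreaRect(c); q=src(q,x,y)
    Q[n]=q; print(n,q.tolist()); 
    W=np.array([plane(n,p,52) for p in q]); print(' z52 mean',W.mean(0).round(1),'edges',np.linalg.norm(W-np.roll(W,1,0),axis=1).round(1))
    # bore: dark inside
    hull=np.zeros_like(g);cv2.drawContours(hull,[c],-1,1,-1);hull=cv2.erode(cv2.morphologyEx(hull,cv2.MORPH_CLOSE,np.ones((61,61))),np.ones((25,25)))
    m=((g<150)&(hull>0)).astype(np.uint8)
    b=big(m); xx,yy,ww,hh=cv2.boundingRect(b); print(' bore bbox',src((xx,yy),x,y),src((xx+ww-1,yy+hh-1),x,y),plane(n,src((xx+ww/2,yy+hh/2),x,y),52))
for a in Q["scene"]:
    r=[(tri(a,b)) for b in Q["top"]]; k=min(r,key=lambda t:t[1]); print('corner',k[0].round(1),round(k[1],1))
# rack holes ends & other things for clearance
for n,b in(("top",[(353.5,115.5),(194,154),(205,218)]),):
    for p in b: print(plane(n,p,50).round(0))
```

```text
scene [381.41070557 144.00829411] [4.21395159 8.23791027]
top [405.44335365 190.52402592] [8.98556423 9.8632555 ]
captop (array([ 512.34981372, -151.0670837 ,  146.79201997]), np.float64(2.7582261894395312)) [ 513.22807182 -149.95577207  147.        ] [ 511.3885912  -152.03794682  147.        ]
scene [[264.6875, 206.1875], [264.9375, 220.5625], [239.6875, 221.8125], [241.1875, 207.3125]]
 z52 mean [575.4 198.2  52. ] edges [56.4 57.4 58.2 57.4]
 bore bbox [249.8125 213.4375] [255.6875 215.8125] [572.19158703 199.69542807  52.        ]
top [[247.4375, 149.9375], [267.8125, 162.4375], [255.0625, 182.6875], [234.5625, 169.8125]]
 z52 mean [577.4 198.5  52. ] edges [57.  57.9 57.5 58.5]
 bore bbox [248.1875 163.1875] [252.6875 168.0625] [578.59136166 200.2485811   52.        ]
corner [586.5 158.5  50.2] 1.3
corner [537.5 188.7  50.1] 0.9
corner [568.2 238.1  51.8] 0.9
corner [615.8 207.1  52.4] 2.5
[702. -47.  50.]
[607. 337.  50.]
[452. 308.  50.]
```

```bash
cat >> h.py <<'E'
from scipy.spatial.transform import Rotation as Ro
def go(p,R,o=None):
    o=o or ctrl.get_obs(); A=Ro.from_rotvec(o["orientation"]); 
    d=A.inv().apply(np.asarray(p)-o["ee_pos"])/10; w=(A.inv()*R).as_rotvec()
    return d.round(3),w.round(4)
def down(az):  # tool x down, jaw z at azimuth az
    x=np.array([0,0,-1.]);z=np.array([np.cos(az),np.sin(az),0]);return Ro.from_matrix(np.c_[x,np.cross(z,x),z])
E
python3 - <<'E'
from h import *
o=ctrl.get_obs();A=Ro.from_rotvec(o["orientation"]).as_matrix();print(A.round(3))
r=plane("top",(405.4,190.5),147);w=plane("top",(430,188.3),147);g=plane("top",(452.7,186.6),147);print(r,w,g)
d=r-g;az=np.arctan2(d[1],d[0])
print('row az',az)
for k in(az+np.pi/2,az-np.pi/2): print(go([512.3,-151,200],down(k)))
E
```

```text
[[-0.     0.957  0.29 ]
 [ 0.001  0.29  -0.957]
 [-1.     0.    -0.001]]
[ 513.27902533 -149.86367553  147.        ] [ 518.21977421 -202.34359765  147.        ] [ 522.07388802 -250.77514312  147.        ]
row az 1.65773090081008
(array([  3.645,  44.659, -33.162]), array([ 1.7776e+00, -1.0000e-03,  1.1000e-03]))
(array([  3.645,  44.659, -33.162]), array([-1.364e+00, -1.100e-03, -9.000e-04]))
```

Request:
servo_tool([
  [[3.4,44.7,-33.2,-1.364,0,0,8.7],[3.4,44.7,-33.2,-1.364,0,0,8.7],[3.4,44.7,-33.2,-1.364,0,0,8.7],[3.4,44.7,-33.2,-1.364,0,0,8.7],[3.4,44.7,-33.2,-1.364,0,0,8.7],[3.4,44.7,-33.2,-1.364,0,0,8.7],[3.4,44.7,-33.2,-1.364,0,0,8.7],[3.4,44.7,-33.2,-1.364,0,0,8.7]],
])

```text
t: 0.77
ee_pos: [379.9, -329.1, 216.2]
orientation: [0.213, 1.56, -0.213]
ft_force: [0.7, 0.6, -0.4]
width: 87.0
```

Run:
```python
from h import *
print(go([512.3,-151,200],down(1.6577-np.pi/2)))
```

```text
(array([ 1.618, 20.708,  7.989]), array([-3.581e-01, -1.000e-04, -2.000e-04]))
```

Request:
servo_tool([
  [[1.4,20.5,7.9,-0.358,0,0,8.7],[1.4,20.5,7.9,-0.358,0,0,8.7],[1.4,20.5,7.9,-0.358,0,0,8.7],[1.4,20.5,7.9,-0.358,0,0,8.7],[1.4,20.5,7.9,-0.358,0,0,8.7],[1.4,20.5,7.9,-0.358,0,0,8.7],[1.4,20.5,7.9,-0.358,0,0,8.7],[1.4,20.5,7.9,-0.358,0,0,8.7]],
])

```text
t: 1.43
ee_pos: [510.9, -155.2, 202.0]
orientation: [-0.065, 1.571, 0.065]
ft_force: [-0.8, -0.3, 0.9]
width: 87.2
```

Run:
```python
from h import *
print(ctrl.get_obs()['ee_pos'],go([512.3,-151,200],down(1.6577-np.pi/2)))
for n in("scene","top"):
    im=ctrl.get_image(n); cv2.imwrite(f"pics/{n}1.png",im[:,:,::-1])
    x,y=(330,80) if n=="scene" else (350,130)
    cv2.imwrite(f"pics/{n}1c.png",cv2.resize(im[y:y+120,x:x+120,::-1],None,fx=4,fy=4,interpolation=cv2.INTER_CUBIC))
a=cv2.imread('pics/scene1c.png');b=cv2.imread('pics/top1c.png');cv2.imwrite('pics/d1.png',cv2.resize(np.hstack([a,b]),(800,400)))
```

```text
[ 510.90868888 -155.15274371  201.98493102] (array([0.198, 0.402, 0.173]), array([-0.004 , -0.0012, -0.    ]))
```

View pics/d1.png

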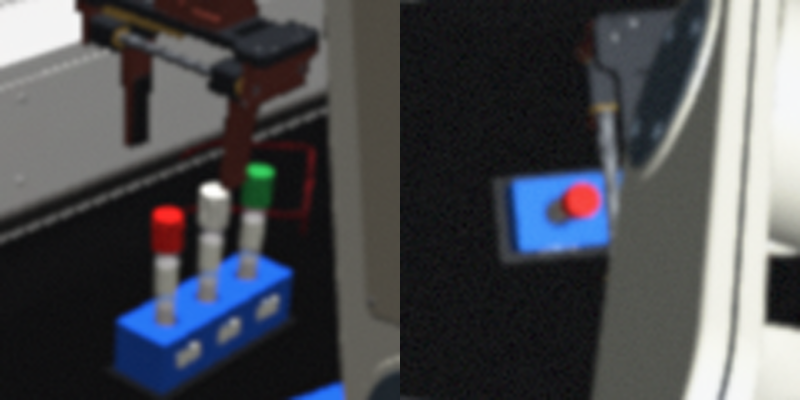

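Run:
```python
from h import *
o=ctrl.get_obs();print(o['ee_pos'],o['t']);p=o['ee_pos'];A=Ro.from_rotvec(o["orientation"]).as_matrix();print(A.round(2))
for n in("scene","top"):
  for s in(-44,44):
    q=p+A@np.array([14,0,s]); 
    uv=proj(n,q); x,y=(330,80) if n=="scene" else (350,130); print(n,s,uv.round(1),((uv-[x,y])*3.33).round())
```

```text
[ 510.30632777 -156.36790149  202.18893972] 1.5333
[[-0.   -0.08  1.  ]
 [-0.    1.    0.08]
 [-1.    0.   -0.  ]]
scene -44 [397.5 135.1] [225. 183.]
scene 44 [371.  123.3] [137. 144.]
top -44 [415.2 212.2] [217. 274.]
top 44 [411.4 168.9] [204. 129.]
```

Run:
```python
from h import *
print(go([512.3,-151,175],down(1.6577-np.pi/2)))
```

```text
(array([2.719, 0.519, 0.244]), array([-0.0068, -0.0009, -0.    ]))
```

Request:
servo_tool([
  [[1.2,0.52,0.24,-0.007,0,0,6],[2.4,0.52,0.24,-0.007,0,0,6],[2.4,0.52,0.24,-0.007,0,0,6],[2.4,0.52,0.24,-0.007,0,0,6],[2.4,0.52,0.24,-0.007,0,0,6],[2.4,0.52,0.24,-0.007,0,0,6]],
])

```text
t: 2.03
ee_pos: [513.3, -150.8, 179.1]
orientation: [-0.069, 1.569, 0.068]
ft_force: [-0.7, -0.2, -0.2]
width: 60.0
```

Run:
```python
from h import *
print(go([512.3,-151,127],down(1.6577-np.pi/2)))
im=ctrl.get_image("scene"); x,y=(340,80)
cv2.imwrite(f"pics/s2.png",cv2.resize(im[y:y+100,x:x+100,::-1],None,fx=5,fy=5,interpolation=cv2.INTER_CUBIC))
```

```text
(array([ 5.211, -0.006, -0.11 ]), array([-0.    ,  0.001 ,  0.0005]))
```

View pics/s2.png

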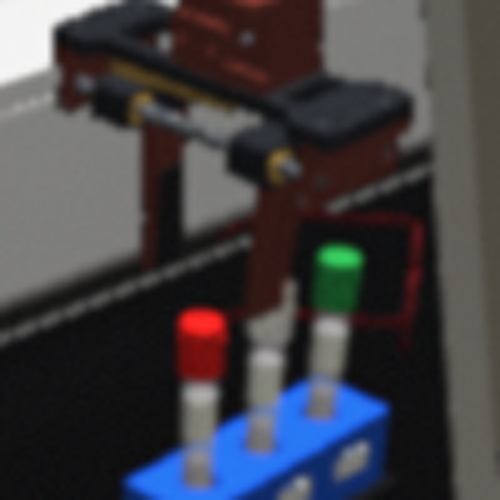

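Request:
servo_tool([
  [[2,0,-0.1,0,0,0,6],[4,0,-0.1,0,0,0,6],[5.2,0,-0.1,0,0,0,6],[5.2,0,-0.1,0,0,0,6],[5.2,0,-0.1,0,0,0,6],[5.2,0,-0.1,0,0,0,6]],
])

```text
t: 2.58
ee_pos: [512.9, -150.3, 127.3]
orientation: [-0.069, 1.568, 0.069]
ft_force: [0.9, 0.3, -0.5]
width: 59.8
```

Request:
servo_tool([
  [[0,0,0,0,0,0,4],[0,0,0,0,0,0,3],[0,0,0,0,0,0,2.6],[0,0,0,0,0,0,2.2],[0,0,0,0,0,0,1.5],[0,0,0,0,0,0,1.0],[0,0,0,0,0,0,1.0],[0,0,0,0,0,0,1.0]],
])

```text
t: 3.25
ee_pos: [512.3, -150.2, 126.4]
orientation: [-0.069, 1.57, 0.069]
ft_force: [-0.1, -0.5, 1.2]
width: 21.5
```

Run:
```python
from h import *
o=ctrl.get_obs();print(o['t'],o['ee_pos'],o['width'],o['ft_force'])
im=ctrl.get_image("scene"); x,y=(340,80)
cv2.imwrite(f"pics/s3.png",cv2.resize(im[y:y+120,x:x+100,::-1],None,fx=5,fy=5,interpolation=cv2.INTER_CUBIC))
```

```text
3.25 [ 512.27792581 -150.15197969  126.40046986] 21.511603514617818 [-0.13128168 -0.49016332  1.23882787]
```

View pics/s3.png

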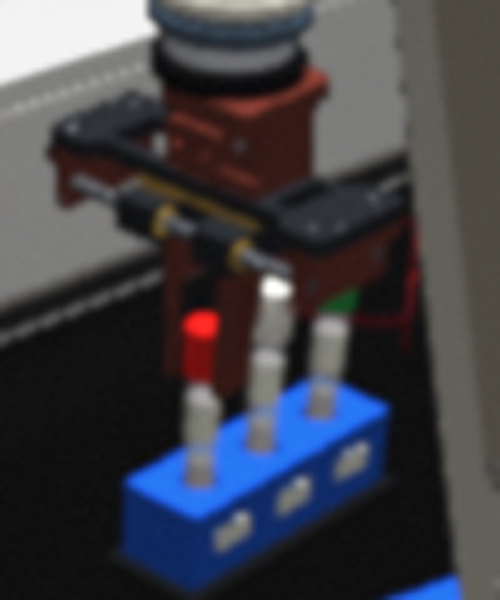

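The fingers stopped at 21.5 mm, so they are on the 22 mm cap. The picture shows the red cap at (200,350 in the crop) between the pads, with the white and green tubes untouched. Now I lift straight up.

Request:
servo_tool([
  [[-1,0,0,0,0,0,1],[-3,0,0,0,0,0,1],[-5,0,0,0,0,0,1],[-7,0,0,0,0,0,1],[-9,0,0,0,0,0,1],[-11,0,0,0,0,0,1],[-12,0,0,0,0,0,1],[-12,0,0,0,0,0,1]],
])

```text
t: 3.97
ee_pos: [513.5, -150.5, 249.1]
orientation: [-0.07, 1.565, 0.068]
ft_force: [0.3, -0.7, -0.6]
width: 21.6
```

Run:
```python
from h import *
o=ctrl.get_obs();print(o['t'],o['ee_pos'],o['width'],o['ft_force'],o['qpos'])
az=1.6577-np.pi/2
for d in (0,0.62,0.7): print(d,go([576.8,198.3,246],down(az+d)))
im=ctrl.get_image("scene"); x,y=(320,30)
cv2.imwrite(f"pics/s4.png",cv2.resize(im[y:y+150,x:x+120,::-1],None,fx=4,fy=4,interpolation=cv2.INTER_CUBIC))
```

```text
3.9667 [ 513.47981812 -150.45062792  249.07918163] 21.563634431603912 [ 0.30509038 -0.73652135 -0.59041659] [-3.07300851e-01  2.74296095e-01  1.82052427e+00  7.22578648e-05
  1.04219296e+00 -3.95314660e-01]
0 (array([ 0.289, 34.184,  9.371]), array([0.0011, 0.0043, 0.0017]))
0.62 (array([ 0.289, 34.184,  9.371]), array([-0.6189,  0.0036,  0.003 ]))
0.7 (array([ 0.289, 34.184,  9.371]), array([-0.6989,  0.0035,  0.0031]))
```

View pics/s4.png

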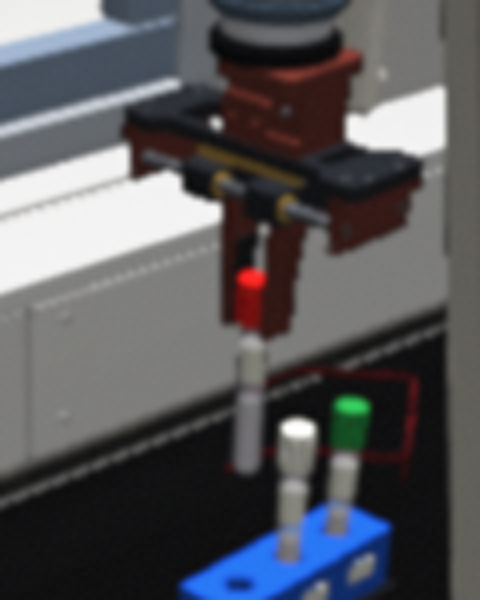

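The tube is out and hangs upright from its cap; the other two stand in the rack. Now I carry it over the gauge.

Request:
servo_tool([
  [[0,4,1.1,0,0,0,1],[0,8,2.2,0,0,0,1],[0,12,3.3,0,0,0,1],[0,16,4.4,0,0,0,1],[0.2,20,5.5,0,0,0,1],[0.3,24,6.6,0,0,0,1],[0.3,28,7.7,0,0,0,1],[0.3,32,8.8,0,0,0,1]],
])

```text
t: 4.68
ee_pos: [570.8, 178.2, 241.5]
orientation: [-0.07, 1.573, 0.069]
ft_force: [0.5, -0.7, 0.1]
width: 21.5
```

Run:
```python
from h import *
print(ctrl.get_obs()['ee_pos'],go([576.8,198.3,210],down(1.6577-np.pi/2)))
```

```text
[570.79095068 178.24321386 241.47173701] (array([3.144, 1.947, 0.784]), array([ 0.0012, -0.003 ,  0.0006]))
```

Request:
servo_tool([
  [[1.5,1.9,0.75,0,0,0,1],[3.1,1.9,0.75,0,0,0,1],[3.1,1.9,0.75,0,0,0,1],[3.1,1.9,0.75,0,0,0,1],[3.1,1.9,0.75,0,0,0,1],[3.1,1.9,0.75,0,0,0,1]],
])

```text
t: 5.18
ee_pos: [577.8, 195.2, 212.9]
orientation: [-0.068, 1.569, 0.068]
ft_force: [-0.4, -0.0, 0.4]
width: 21.2
```

Run:
```python
from h import *
o=ctrl.get_obs();print(o['t'],o['ee_pos'],o['width'],o['qvel'].round(3),go([576.8,198.3,210],down(1.6577-np.pi/2)))
for n,(x,y,w,h) in(("scene",(200,100,100,140)),("top",(200,100,100,140))):
    im=ctrl.get_image(n); cv2.imwrite(f"pics/{n}5.png",im[:,:,::-1])
    cv2.imwrite(f"pics/{n}5c.png",cv2.resize(im[y:y+h,x:x+w,::-1],None,fx=4,fy=4,interpolation=cv2.INTER_CUBIC))
cv2.imwrite('pics/d5.png',np.hstack([cv2.imread('pics/scene5c.png'),cv2.imread('pics/top5c.png')]))
```

```text
5.1833 [577.83337961 195.20017465 212.88927594] 21.20818852050863 [-0.002 -0.01  -0.004 -0.001 -0.    -0.   ] (array([ 0.289,  0.318, -0.076]), array([-0.0001,  0.0005, -0.0001]))
```

View pics/d5.png

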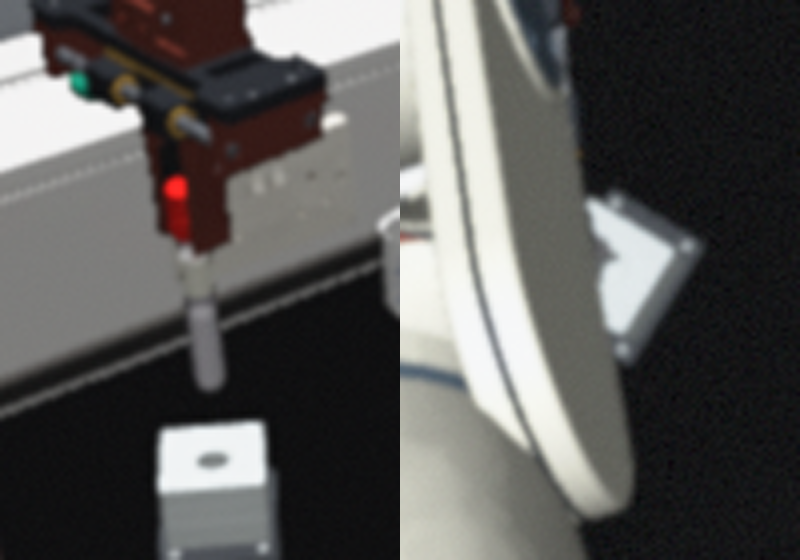

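Run:
```python
from h import *
o=ctrl.get_obs();p=o['ee_pos']
A=Ro.from_rotvec(o['orientation']);ax=-A.as_matrix()[:,0];print('toolx',-ax)
for dz in (20.6-0,20.6-30,-50,-70,-90,-106,-114.4): 
    uv=proj("scene",p+ax*dz); print(dz,((uv-[200,100]+.5)*4-.5).round(1))
print(((proj("scene",[576.8,198.3,52])-[200,100]+.5)*4-.5).round(1))
im=cv2.imread('pics/scene5.png'); print(im[170:200,240:262].max(2))
```

```text
toolx [ 1.15888915e-03  3.80103579e-04 -9.99999256e-01]
20.6 [184.3 183.5]
-9.399999999999999 [189.5 231.5]
-50 [196.4 294. ]
-70 [199.6 323.9]
-90 [202.8 353.2]
-106 [205.3 376.2]
-114.4 [206.7 388.1]
[210.7 455.7]
[[125 126 125 124 116 113 118 125 128 130 128 125 123 119 122 126 126 124
  121 120 116 107]
 [126 126 126 124 122 119 119 123 127 129 128 125 116 107 116 123 121 116
  109 104  96  85]
 [126 124 125 125 124 121 118 122 127 130 128 124 111 100 109 114 108  99
   90  81  72  60]
 [125 125 125 125 125 119 112 113 122 124 123 117 100  87  93  95  86  77
   67  56  45  36]
 [125 125 125 127 125 113  95  96 106 109 108 100  88  75  76  71  61  52
   43  35  28  24]
 [124 126 126 125 122 108  83  82  95 100 102  99  90  75  59  47  38  32
   27  24  22  22]
 [125 125 124 122 115  98  77  86 104 115 119 116 106  82  50  30  25  23
   22  23  22  25]
 [122 121 116 108  97  85  79  97 122 134 136 134 122  93  51  25  21  22
   25  30  40  46]
 [110 104  97  85  76  67  71  99 128 138 140 136 122  95  52  26  26  33
   46  60  71  77]
 [ 90  82  73  61  53  46  58  92 119 129 132 1
[... 1206 characters left out ...]
1 116 116 113 107  86  49  21
   16  17  18  17]
 [ 17  15  15  17  16  15  15  25  55  90 109 117 116 113 108  88  51  22
   15  17  16  17]
 [ 19  16  16  15  16  16  18  21  46  83 108 117 117 115 105  85  47  21
   15  15  17  17]
 [ 16  18  17  17  16  14  16  19  34  69 100 114 116 112 100  72  38  18
   17  17  15  15]
 [ 15  16  15  15  16  15  16  16  25  52  83  99 103  95  79  52  26  16
   17  16  16  17]
 [ 16  15  16  17  16  16  17  15  19  31  50  66  70  62  48  29  17  16
   17  18  17  16]
 [ 15  15  16  17  14  17  17  16  15  19  24  30  34  29  24  17  16  16
   17  16  15  17]
 [ 17  15  18  16  17  14  15  17  17  16  16  17  19  16  16  18  15  20
   17  17  17  16]]
```

The foot of the tube shows at crop (208,388) and the bore mouth at (213,459). Comparing tube and bore in the same views puts the target at about (577, 199). I correct sideways and lower the foot to just above the mouth.

Request:
servo_tool([
  [[1,0.38,-0.05,0,0,0,1],[2,0.38,-0.05,0,0,0,1],[3,0.38,-0.05,0,0,0,1],[3.6,0.38,-0.05,0,0,0,1],[3.6,0.38,-0.05,0,0,0,1],[3.6,0.38,-0.05,0,0,0,1]],
])

```text
t: 5.78
ee_pos: [576.4, 199.6, 175.5]
orientation: [-0.069, 1.571, 0.069]
ft_force: [0.7, -0.5, 0.1]
width: 21.5
```

Run:
```python
from h import *
o=ctrl.get_obs();print(o['t'],o['ee_pos'],o['width'],o['ft_force'],go([577,199,126.4],down(1.6577-np.pi/2)))
x,y,w,h=220,120,70,100
im=ctrl.get_image("scene"); cv2.imwrite(f"pics/scene6.png",im[:,:,::-1])
cv2.imwrite("pics/s6.png",cv2.resize(im[y:y+h,x:x+w,::-1],None,fx=6,fy=6,interpolation=cv2.INTER_CUBIC))
```

```text
5.7833 [576.35774302 199.60778796 175.4970264 ] 21.535773765646123 [ 0.66546717 -0.49573053  0.06110501] (array([ 4.91 , -0.064,  0.066]), array([ 0.0011, -0.0015,  0.0003]))
```

View pics/s6.png

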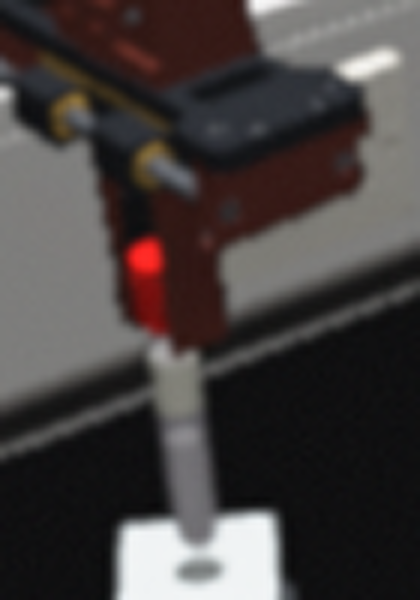

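The foot is at crop (199,545), directly over the bore at (199,570), to within about 1–2 mm. The bevel tolerates that. I lower in small steps and watch the force.

Request:
servo_tool([
  [[0.5,0,0.02,0,0,0,1],[1,0,0.02,0,0,0,1],[1.3,0,0.02,0,0,0,1],[1.6,0,0.02,0,0,0,1],[1.6,0,0.02,0,0,0,1],[1.6,0,0.02,0,0,0,1]],
])

```text
t: 6.33
ee_pos: [576.9, 199.7, 160.1]
orientation: [-0.069, 1.57, 0.069]
ft_force: [-0.3, 0.2, -0.5]
width: 21.3
```

Run:
```python
from h import *
o=ctrl.get_obs();print(o['t'],o['ee_pos'],o['width'],o['ft_force'],o['moment'],go([577,199,126.4],down(1.6577-np.pi/2)))
x,y,w,h=220,120,70,100
im=ctrl.get_image("scene"); cv2.imwrite(f"pics/scene7.png",im[:,:,::-1])
cv2.imwrite("pics/s7.png",cv2.resize(im[y:y+h,x:x+w,::-1],None,fx=6,fy=6,interpolation=cv2.INTER_CUBIC))
```

```text
6.3333 [576.85004104 199.72883351 160.14118872] 21.337108651029748 [-0.26133979  0.16853671 -0.54934878] [-0.07661021 -0.10045165  0.01044307] (array([ 3.374, -0.074,  0.01 ]), array([ 0.0011, -0.0004,  0.0001]))
```

View pics/s7.png

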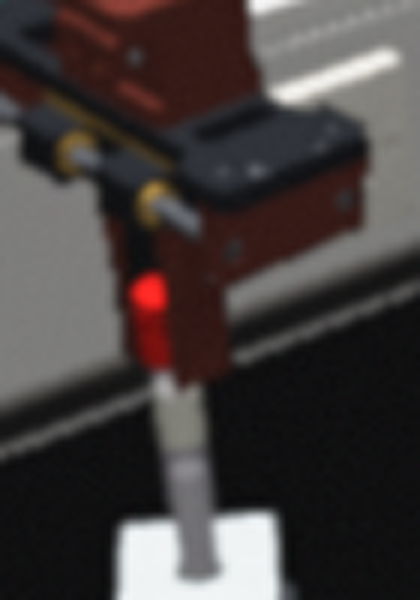

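The tip is in the mouth at crop (199,572) with no force. I continue down.

Request:
servo_tool([
  [[0.4,0,0,0,0,0,1],[0.8,0,0,0,0,0,1],[1.2,0,0,0,0,0,1],[1.6,0,0,0,0,0,1],[2.0,0,0,0,0,0,1],[2.4,0,0,0,0,0,1],[2.4,0,0,0,0,0,1],[2.4,0,0,0,0,0,1]],
])

```text
t: 7.05
ee_pos: [576.7, 199.7, 136.0]
orientation: [-0.069, 1.57, 0.069]
ft_force: [-0.2, 0.4, -0.3]
width: 21.2
```

Run:
```python
from h import *
o=ctrl.get_obs();print(o['t'],o['ee_pos'],o['width'],o['ft_force'],o['moment'])
```

```text
7.05 [576.73561598 199.67942622 135.96964871] 21.20255324557028 [-0.19344356  0.41449973 -0.28656944] [-0.02801821 -0.0508201  -0.00559291]
```

Request:
servo_tool([
  [[0.3,0,0,0,0,0,1],[0.6,0,0,0,0,0,1],[0.8,0,0,0,0,0,1],[0.8,0,0,0,0,0,1],[0.8,0,0,0,0,0,1]],
])

```text
t: 7.47
ee_pos: [576.8, 199.7, 128.2]
orientation: [-0.069, 1.57, 0.069]
ft_force: [-0.1, -0.2, -0.1]
width: 21.6
```

Request:
servo_tool([
  [[0.1,0,0,0,0,0,1],[0.15,0,0,0,0,0,1],[0.15,0,0,0,0,0,1],[0.15,0,0,0,0,0,1]],
])

```text
t: 7.8
ee_pos: [577.0, 199.8, 126.9]
orientation: [-0.069, 1.57, 0.069]
ft_force: [-0.5, -0.2, -0.8]
width: 21.4
```

Request:
servo_tool([
  [[0.08,0,0,0,0,0,1],[0.08,0,0,0,0,0,1],[0.08,0,0,0,0,0,1]],
])

```text
t: 8.05
ee_pos: [577.1, 199.8, 126.3]
orientation: [-0.069, 1.569, 0.069]
ft_force: [-0.2, 0.7, 1.7]
width: 21.5
```

Request:
servo_tool([
  [[0.08,0,0,0,0,0,1],[0.08,0,0,0,0,0,1],[0.08,0,0,0,0,0,1]],
])

```text
t: 8.3
ee_pos: [577.3, 199.9, 126.1]
orientation: [-0.069, 1.569, 0.069]
ft_force: [-1.8, 0.1, 6.4]
width: 21.8
```

Force rises to 6.4 N at TCP z 126.1, the same height as when the tube stood on the rack's hole floor, so it is on the bore floor. A quick look to confirm.

Request:
servo_tool([
  [[0.03,0,0,0,0,0,1],[0.03,0,0,0,0,0,1],[0.03,0,0,0,0,0,1]],
])

```text
t: 8.55
ee_pos: [577.4, 199.9, 126.1]
orientation: [-0.069, 1.569, 0.069]
ft_force: [-0.8, -0.6, 8.5]
width: 21.3
```

Run:
```python
from h import *
o=ctrl.get_obs();print(o['t'],o['ee_pos'],o['width'],o['ft_force'])
print(((proj("scene",[577,199.8,117])-[220,120]+.5)*6).round(),((proj("scene",[577,199.8,147])-[220,120]+.5)*6).round())
x,y,w,h=220,120,70,100
im=ctrl.get_image("scene")
cv2.imwrite("pics/s8.png",cv2.resize(im[y:y+h,x:x+w,::-1],None,fx=6,fy=6,interpolation=cv2.INTER_CUBIC))
```

```text
8.55 [577.39398362 199.94498375 126.05747499] 21.290945225600538 [-0.76936548 -0.57305073  8.52083989]
[178. 429.] [170. 363.]
```

View pics/s8.png

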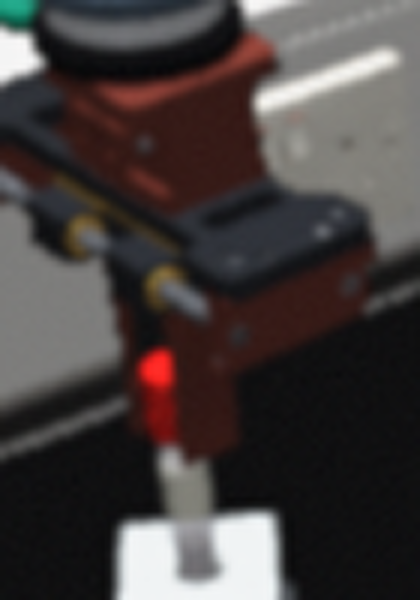

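The tube is fully home: only the part above the block shows, the cap is at crop (158,370), and the block pushes up with 8.5 N. Now I draw it out.

Request:
servo_tool([
  [[-0.5,0,0,0,0,0,1],[-2,0,0,0,0,0,1],[-4,0,0,0,0,0,1],[-6,0,0,0,0,0,1],[-9,0,0,0,0,0,1],[-12,0,0,0,0,0,1],[-15,0,0,0,0,0,1],[-18,0,0,0,0,0,1]],
])

```text
t: 9.27
ee_pos: [576.6, 199.6, 306.3]
orientation: [-0.069, 1.57, 0.069]
ft_force: [1.4, 0.3, -0.3]
width: 21.4
```

Request:
servo_tool([
  [[-1,0,-2,0,0,0,1],[-2,0,-5,0,0,0,1],[-3,0,-8,0,0,0,1],[-3,0,-11,0,0,0,1],[-3,0,-13,0,0,0,1],[-3,0,-13,0,0,0,1],[-3,0,-13,0,0,0,1],[-3,0,-13,0,0,0,1]],
])

```text
t: 9.93
ee_pos: [448.3, 188.5, 335.3]
orientation: [-0.069, 1.568, 0.069]
ft_force: [0.9, -0.7, -0.1]
width: 21.8
```

Run:
```python
from h import *
o=ctrl.get_obs();print(o['t'],o['ee_pos'],o['width'],o['ft_force'],o['qpos'])
A=Ro.from_rotvec(o['orientation'])
for w in ([0,.785,0],[0,-.785,0]): print(w,(A*Ro.from_rotvec(w)).as_matrix()[:,0].round(2))
```

```text
9.9333 [448.29805939 188.5397385  335.3067993 ] 21.798563027430113 [ 0.85454164 -0.67789124 -0.08054851] [ 3.73675638e-01  1.03657080e-01  1.82287065e+00 -6.39093606e-05
  1.21380815e+00  2.85621696e-01]
[0, 0.785, 0] [-0.7  -0.06 -0.71]
[0, -0.785, 0] [ 0.7   0.06 -0.71]
```

Request:
servo_tool([
  [[0,0,0,0,0.08,0,1],[0,0,0,0,0.18,0,1],[0,0,0,0,0.29,0,1],[0,0,0,0,0.4,0,1],[0,0,0,0,0.51,0,1],[0,0,0,0,0.62,0,1],[0,0,0,0,0.72,0,1],[0,0,0,0,0.785,0,1]],
])

```text
t: 10.6
ee_pos: [449.4, 188.2, 333.2]
orientation: [-0.103, 2.36, 0.042]
ft_force: [-1.0, -0.2, -1.0]
width: 21.3
```

Request:
servo_tool([
  [[0,0,0,0,0,0,1],[0,0,0,0,0,0,1],[0,0,0,0,0,0,1],[0,0,0,0,0,0,1],[0,0,0,0,0,0,1],[0,0,0,0,0,0,1]],
])

```text
t: 11.1
ee_pos: [447.3, 188.4, 335.8]
orientation: [-0.104, 2.352, 0.044]
ft_force: [0.5, -0.9, -0.9]
width: 21.7
```

Run:
```python
from h import *
o=ctrl.get_obs();print(o['t'],o['ee_pos'],o['width'],o['ft_force'],o['qpos'])
A=Ro.from_rotvec(o['orientation']).as_matrix();print(A[:,0],np.degrees(np.arccos(-A[2,0])))
for n in("scene","top"):
    im=ctrl.get_image(n); cv2.imwrite(f"pics/{n}9.png",im[:,:,::-1])
    for d in (-20,114): print(n,proj(n,o['ee_pos']+A[:,0]*d).round(1))
```

```text
11.1 [447.32237087 188.40515406 335.77854066] 21.713695479843178 [ 0.45515104 -0.88794232 -0.93320274] [0.2883758  0.50146469 1.47073563 0.15101609 1.93821923 0.19719389]
[-0.70253284 -0.06195381 -0.70894945] 44.85049576707958
scene [274.1 113.9]
scene [308.6 175.9]
top [219.  212.8]
top [237.4 265.3]
```

View pics/scene9.png

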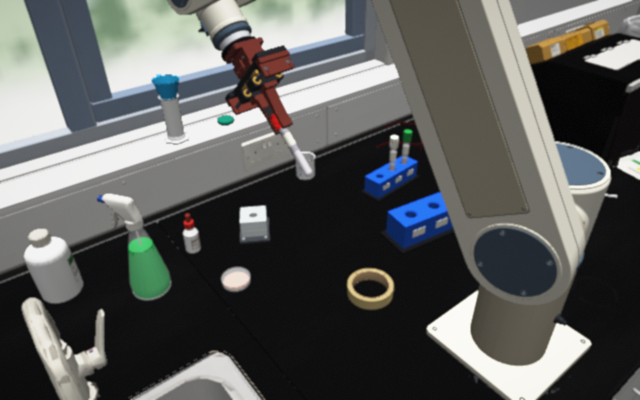

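View pics/top9.png

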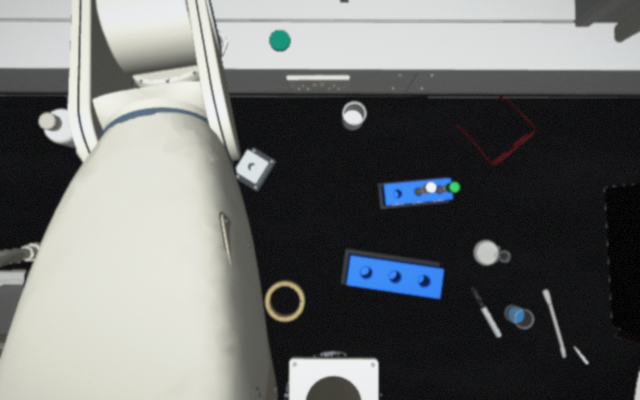

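The scene picture shows the tube leaning in the gripper, red cap up at (275,122) and foot at (309,177), within about 1.5 px of the foot predicted for 45°. The white and green tubes, beaker, dropper bottle and petri dish sit at their first pixels in the scene view. I hand in.

```bash
python3 -c "
from workcell import ctrl
o=ctrl.get_obs();print(o['t'],o['width'],abs(o['qvel']).max());print(ctrl.close_job())"
```

```text
11.2 21.639886138019143 0.005591131919153334
the job is handed in; nothing more can be done
None
```

I drew the red-capped tube out of the small blue rack by its cap and lowered it fully home in the gauge bore without letting go. I then drew it out and finished holding it still at 45°, cap end up.

- **Fully home:** the block pushed back with 8.5 N at TCP z = 126.1 mm. The TCP stood at 126.4 mm when I gripped the tube on the rack's hole floor, which is the same height, so the tube reached the bore floor.
- **Final pose:** the tool leans 44.9°, and the tube's foot is about 255 mm above the bench, worked out from the tool pose. The fingers stand at 21.6 mm on the 22 mm cap, and the joints are almost still. The job was handed in at 11.2 s.
- **Other objects:** in the last scene picture the other two tubes, the beaker, the dropper bottle and the petri dish sit where they were.
- **Disagreements:**
  - The two cameras differed by about 2–3 mm on the tube and the bore, so I aimed between them, and the tube went in with no notable side force.
  - In the last top picture the arm hides the held tube, the dropper bottle and the petri dish, so for those three I had only the scene camera.

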